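Seat the egg tray and switch on the candling lamp

TASK

Push the yellow egg tray along the candling table until it rests fully against the back stop, and only then flip the lever with the red knob over so that it snaps to its on side (green mark) and stays there. Do all of it by pushing with the fingers: do not lift the tray or the eggs, leave the blue lever off, leave everything else where it stands, and finish clear of it all.

Things in the scene. Friction and masses are not known exactly. Their poses are not given: they have to be found in the camera images.
- tray: Yellow open plastic egg tray, 154 (x) x 104 (y) x 40 mm high, walls 4 mm, 3 x 2 square cells, 0.15 to 0.3 kg, loose on the candling table between its rails. Origin: centre of its underside; x points along the rails to the back stop. Outer face of the near end wall: x = -77 mm; near row of cells empty. Slides with 2 to 5 N.
- candler: Fixed green candling table. Deck 360 (x) x 160 (y) mm, top 30 mm above the work surface; two rails 14 mm high on it, inner faces at y = +-54 mm, from x = -170 mm; dark steel back stop 34 mm high on it, face at x = 160 mm; beyond it a lamp housing 72 mm high in all, to x = 244 mm. Origin: centre of the deck's underside, at work surface height; x points along the rails to the stop.
- tray_home (a point): Point on the deck's top, axes as the candling table, where the tray's origin lies when its far wall rests fully on the back stop (83 mm from the table's origin towards the stop).
- egg_a: Loose white egg, 44 mm diameter, 57 mm tall, 60 g, standing blunt end down in the tray's middle row on its +y side, its top about 61 mm above the deck. Origin: its centre, about 31 mm above the tray's underside.
- egg_b: Loose brown egg, 44 mm diameter, 57 mm tall, 60 g, standing blunt end down in the tray's middle row on its -y side, its top about 61 mm above the deck. Origin: its centre, about 31 mm above the tray's underside.
- egg_c: Loose white egg, 44 mm diameter, 57 mm tall, 60 g, standing blunt end down in the tray's far row on its +y side, its top about 61 mm above the deck. Origin: its centre, about 31 mm above the tray's underside.
- egg_d: Loose white egg, 44 mm diameter, 57 mm tall, 60 g, standing blunt end down in the tray's far row on its -y side, its top about 61 mm above the deck. Origin: its centre, about 31 mm above the tray's underside.
- red_switch: Fixed toggle switch with the red knob (this is the candling lamp's switch): a grey box 100 x 70 x 58 mm high standing on the table. Origin: centre of its underside. z up; its x axis points level from the off side (black mark on the top plate) to the on side (green mark). The lever's pivot lies 60 mm above the origin, its axis along y.
- red_knob (a point): Centre of the red ball knob (24 mm diameter) on the end of a 9 mm steel lever, 65 mm from the pivot; off, it is 34 mm to the -x side of the switch's origin and 115 mm above the table; on, 34 mm to its +x side at the same height.
- red_lever (a joint): Angle of that lever, rad: 0 = off (resting on its stop, leaning 0.55 rad to -x), 0.55 = upright dead centre, 1.1 = on (resting on its other stop). A spring holds it to the nearer side: about 3 N at the knob, square to the lever, starts it off its stop, falling to nothing at dead centre, beyond which it snaps over by itself.
- blue_switch: Fixed toggle switch with the blue knob (leave this one alone: it runs another machine): a grey box 100 x 70 x 58 mm high standing on the table. Origin: centre of its underside. z up; its x axis points level from the off side (black mark on the top plate) to the on side (green mark). The lever's pivot lies 60 mm above the origin, its axis along y.
- blue_knob (a point): Centre of the blue ball knob (24 mm diameter) on the end of a 9 mm steel lever, 65 mm from the pivot; off, it is 34 mm to the -x side of the switch's origin and 115 mm above the table; on, 34 mm to its +x side at the same height.
- blue_lever (a joint): Angle of that lever, rad: 0 = off (resting on its stop, leaning 0.55 rad to -x), 0.55 = upright dead centre, 1.1 = on (resting on its other stop). A spring holds it to the nearer side: about 3 N at the knob, square to the lever, starts it off its stop, falling to nothing at dead centre, beyond which it snaps over by itself.
- mug: Loose blue mug, 80 mm across, 90 mm tall, handle to +y. Origin: centre of underside. Bystander.
- brush: Loose cleaning brush with a wooden handle lying on the table along its x axis. Bystander.
- jar: Loose amber glass jar with a steel cap, 64 mm across, 116 mm tall. Origin: centre of underside. Bystander.
- stamp: Loose pale wooden hand stamp, 32 mm across, 82 mm tall. Origin: centre of underside. Bystander.
- canister: Loose white canister with a steel lid, 94 mm across, 132 mm tall. Origin: centre of underside. Bystander.
- carton: Loose closed grey pulp egg carton, 105 x 155 x 62 mm. Origin: centre of underside. Bystander.
Not all that is in view belongs to the job. Of the things shaped like the tray, the yellow one is meant.

How it is judged (in metres and radians):
On the way, in this order (a step that is already met when the one before it is completed fails the run):
1. the tray rests against the back stop while the red lever is still off (x of tray in the frame of tray_home above -0.006 m and z of tray in the frame of tray_home below 0.006 m and angle between tray's own z axis and vertical below 0.06 rad and value of joint red_lever below 0.4 rad), for 0.2 s.
2. the red lever has snapped to on, the tray still home (x of tray in the frame of tray_home above -0.006 m and z of tray in the frame of tray_home below 0.006 m and angle between tray's own z axis and vertical below 0.06 rad and value of joint red_lever above 1 rad), for 0.2 s.
At the end, for the whole second after the job is handed in: The tray lies flat on the deck within 6 mm of the back stop and at rest, with all four eggs in it; the red lever rests on its on side (beyond 1.0 of 1.1 rad), the blue lever is off (below 0.1 rad), and each bystander is within 30 mm of where it stood (all of step 2 and value of joint blue_lever below 0.1 rad and linear speed of tray below 0.01 m/s and horizontal distance between each of egg_a, egg_b, egg_c, egg_d and tray below 0.075 m and z of each of egg_a, egg_b, egg_c, egg_d in the frame of tray below 0.045 m and distance of each of mug, brush, jar, stamp, canister, carton from where it was at the start of the episode below 0.03 m); the robot touches nothing.
It fails at once if the tray is lifted off the deck or tipped (z of tray in the frame of tray_home above 0.012 m or angle between tray's own z axis and vertical above 0.15 rad).
It fails at once if an egg is lifted or thrown out of its cell (z of any of egg_a, egg_b, egg_c, egg_d in the frame of tray above 0.05 m).
It fails at once if the blue lever is flipped (value of joint blue_lever above 0.5 rad).
It fails at once if a bystander is pushed away, knocked over or lifted (moved 30 mm) (distance of any of mug, brush, jar, stamp, canister, carton from where it was at the start of the episode above 0.03 m).
It also fails if it takes over 42 s, if anything falls off the work surface, if the arm or the gripper's body presses on something with over 40 N, if the wrist force passes 120 N, or if a joint passes its speed limit or range.

ROBOT

A 7-joint arm with a two-finger parallel gripper is mounted at the origin on the work surface. World frame = base frame: x ahead of the robot, y to its left, z up, the work surface at z = 0. Lengths are in m, angles in degrees, forces in N, time in s.
With the tool pointing down it reaches from about 0.4 to 0.875 m from the base axis. Payload 4.4 kg.
Tool frame: the origin (TCP) lies at the very end of the fingers, on their centre line; the grasp point (between the pads) lies 19 mm behind it; x points along the fingers, y is the direction in which the jaws open and shut, and the axes are right-handed (so a half turn about x gives the same grasp; the last joint's range is limited). The gripper opens to 85 mm and grips with 20 to 120 N. Pads are 22 mm wide; open, the fingers measure 114 mm over their backs; the gripper's body (76 mm by 85 mm) begins 54 mm behind the grasp point. The pads swing forward as they close: fully open they stand 13 mm farther back than shut.
Start: joints at [71.116, 36.005, 2.206, 86.941, -1.547, 57.084, -1.146], TCP at [0.17, -0.628, 0.231] pointing down, gripper open.
Joint ranges: [-175.42, 175.42], [-21.48, 121.26], [-71.46, 75.88], [10.55, 141.38], [-63.04, 243.04], [13.31, 113.54], [-168.57, 168.57]. Speed limits (degrees/s): [147.25, 147.25, 180, 180, 180, 180, 180].

INTERFACE

Orientations are given as a 3x3 rotation matrix whose columns are the frame's x, y, z axes.
In Python, from plant import sensors, get_image, camera_info, job gives the robot as it stands. The module is installed in compiled form; this text tells all that it offers.
- The arm moves only by the shell command python3 -m inch 'ROWS' [OPENING] [FORCE]. ROWS is JSON, a list that holds one entry, the list of rows, each a list of 6 numbers: the shift along the world's x, y, z as a fraction of full scale, then the turn, a rotation vector about the world's x, y, z as a fraction of full scale. In form: [[[x, y, z, ax, ay, az], ...]]. A call has 1 to 12 rows; each row shifts and turns the commanded pose from where the row before left it; what a row does not reach is not made up. Full scale, the value 1, is 0.25 m for a shift and 1.5 rad for a turn. A row lasts 1/8 s, in which the tool goes at most 62.5 mm and 10.7 degrees, less where a joint would pass 70% of its speed; a pose out of reach is approached as far as the arm can. A call with a number of a shift or a turn outside -1 to 1 is refused whole. A call with a gripper value outside its range is refused whole. OPENING is the closure, from 0 (fully open) to 1 (shut), set as the call begins (- or left out, the last holds). The fingers move at their own pace and stop on an object; FORCE is the grip in N (left out, the last holds). Time passes only in rows, so rows that do not move let the fingers close. It gives the time, the measured TCP pose, the force and the opening at its end, in the units of the state.
- sensors.get_obs(): the state, without advancing time (a new reading comes with each control period).
- get_image(name): name is "scene" or "top"; returns the picture (480x640x3 uint8, red, green, blue); there is no depth.
- camera_info(name): a dict with "intrinsics" (3x3 intrinsics, pixels), "D" ([k1, k2, p1, p2, k3] as OpenCV has them; the pictures are not rectified), "position" and "attitude" of the camera in the world. Camera axes: x right, y down, z forward; pixel columns grow to the right and rows downward; lengths in m; the calibration is good to about 2 mm. A picture is of the moment at which its call begins. camera_info takes no time and is no camera call.
- job.job_done(): hands the job in, once; it reports no verdict.
The state is a dict: "time": time; "qpos": joint angles; "qvel": joint speeds; "joint_torque": joint torques, N m; "tool_pos": TCP position; "eef_rot": TCP orientation; "wrist_force": force on the tool from outside, world axes, zero at the start; "wrist_torque": the same for the moment, N m; "width": opening from 0.0 (shut) to 1.0 (fully open).
Only numpy, scipy, OpenCV 4.12 (cv2) and the standard library are available. Lean on these libraries where they do the work, as an engineer would, in place of code of your own. Each camera call takes 0.05 s, during which the arm holds its last target. There are 200 camera calls.

## Working session

There is one attempt and no reset: what is moved stays moved. The work goes in short steps, Python scripts to look and compute and a shell command to move; the robot and the scene stay as the last step left them, time stands still between calls to the robot, and variables do not carry over. Pictures are saved under pics/ and viewed, about 8 in all and at most 12, crops included, and the job is handed in when it is done.

```bash
mkdir -p pics; cat > h.py <<'E'
import numpy as np, cv2
from plant import sensors, get_image, camera_info, job
def cam(n):
    c=camera_info(n); return np.array(c["intrinsics"],float),np.array(c["D"],float),np.array(c["position"],float),np.array(c["attitude"],float)
def ray(n,uv):
    K,D,p,R=cam(n)
    q=cv2.undistortPoints(np.array(uv,float).reshape(-1,1,2),K,D).reshape(-1,2)
    return p,np.c_[q,np.ones(len(q))]@R.T
def plane(n,uv,z):
    p,d=ray(n,uv); return p+d*((z-p[2])/d[:,2])[:,None]
def proj(n,P):
    K,D,p,R=cam(n)
    return cv2.projectPoints((np.atleast_2d(P)-p)@R,np.zeros(3),np.zeros(3),K,D)[0].reshape(-1,2)
def snap(n,f):
    im=get_image(n); cv2.imwrite("pics/"+f,im[:,:,::-1]); return im
E
python3 - <<'E'
from h import *
for n in("scene","top"):
    snap(n,n+"0.png"); print(n,camera_info(n))
print(sensors.get_obs())
E
```

```text
scene {'intrinsics': array([[486.19413817,   0.        , 318.23328049],
       [  0.        , 486.19413817, 249.38377272],
       [  0.        ,   0.        ,   1.        ]]), 'D': array([-0.03048485,  0.        ,  0.        ,  0.        ,  0.        ]), 'position': array([1.1004298 , 0.15557889, 0.90520668]), 'attitude': array([[-0.23853238,  0.75142743, -0.61519031],
       [ 0.97109092,  0.19056357, -0.14376354],
       [ 0.00920499, -0.63169798, -0.77515994]])}
top {'intrinsics': array([[609.70906492,   0.        , 318.7202687 ],
       [  0.        , 609.70906492, 238.6813898 ],
       [  0.        ,   0.        ,   1.        ]]), 'D': array([-0.10504544,  0.        ,  0.        ,  0.        ,  0.        ]), 'position': array([0.24408726, 0.01419807, 1.6125873 ]), 'attitude': array([[ 0.01469049, -0.99261902,  0.12038132],
       [-0.99978315, -0.01635918, -0.01288511],
       [ 0.01475934, -0.12016593, -0.9926441 ]])}
{'time': 0.1, 'qpos': array([71.11558877, 36.05395688,  2.20427157, 86.99027493, -1.54570844,
       57.08353235, -1.14507886]), 'qvel': array([ 0.00573143, -0.07338631,  0.03466181, -0.13602182,  0.09396414,
        0.00870033,  0.10950904]), 'joint_torque': array([ 3.07785667e-03, -5.64536619e+01,  1.23027351e+00, -1.93975478e+01,
        1.11061989e-02,  5.40168781e-03, -1.93510147e-05]), 'tool_pos': array([ 0.16934739, -0.62697362,  0.23047767]), 'eef_rot': array([[-4.96337153e-04,  2.60750588e-01, -9.65406072e-01],
       [ 1.63771493e-03, -9.65404685e-01, -2.60751055e-01],
       [-9.99998536e-01, -1.71048037e-03,  5.21310821e-05]]), 'wrist_force': array([-0.63352106,  1.26108674,  0.1036414 ]), 'wrist_torque': array([0.00047208, 0.01117236, 0.0381435 ]), 'width': 0.9974833928409151}
```

View pics/scene0.png

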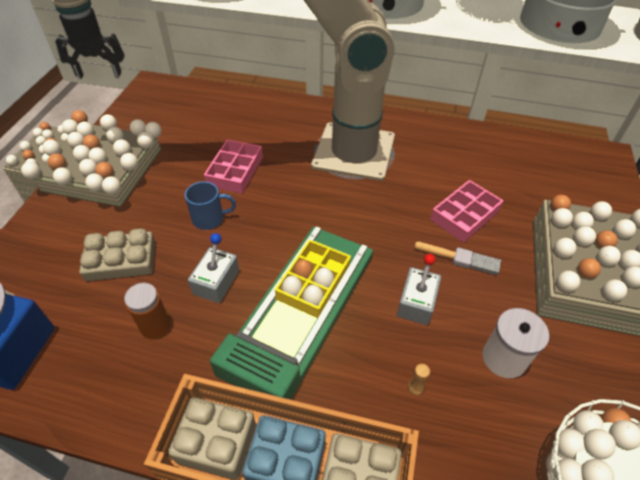

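View pics/top0.png

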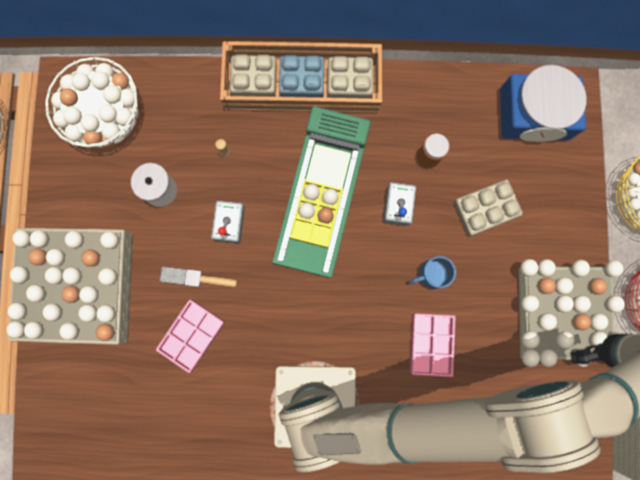

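The scene view shows the yellow tray at (313,278) on the green table. The red knob is at (430,259) and the blue one at (215,239). In the top view the same things are at (320,212), (222,231) and (402,211).

Tray candidates in the top view are yellow (320,212), pink (190,335) and pink (433,345). Only the yellow one sits on the green table with eggs in it. I'll confirm with an enlarged crop.

```bash
python3 - <<'E'
from h import *
t=cv2.imread("pics/top0.png"); s=cv2.imread("pics/scene0.png")
a=cv2.resize(t[95:285,195:425],None,fx=3.2,fy=3.2,interpolation=cv2.INTER_CUBIC)[:600,:800]
cv2.imwrite("pics/c1.png",a)
b=cv2.resize(s[225:330,180:450],None,fx=2.95,fy=2.95,interpolation=cv2.INTER_CUBIC); cv2.imwrite("pics/c2.png",b)
def mask(im,lo,hi,roi):
    m=cv2.inRange(cv2.cvtColor(im,cv2.COLOR_BGR2HSV),lo,hi); z=np.zeros_like(m); x0,y0,x1,y1=roi; z[y0:y1,x0:x1]=m[y0:y1,x0:x1]; return z
def big(m):
    c=max(cv2.findContours(m,cv2.RETR_EXTERNAL,cv2.CHAIN_APPROX_NONE)[0],key=cv2.contourArea); return c
# green table
m=mask(t,(60,80,30),(90,255,200),(260,100,390,290))
pts=np.argwhere(m)[:,::-1]; h=cv2.convexHull(pts.astype(np.int32)); 
print("green hull",cv2.approxPolyDP(h,4,True).reshape(-1,2).tolist())
# tray
m=mask(t,(24,150,120),(34,255,255),(270,150,370,260)); m=cv2.morphologyEx(m,cv2.MORPH_CLOSE,np.ones((3,3)))
c=big(m); r=cv2.minAreaRect(c); bp=cv2.boxPoints(r); print("tray",r,bp.round(1).tolist())
P=plane("top",bp,.07); print(P.round(4).tolist(), np.linalg.norm(P-np.roll(P,1,0),axis=1).round(4))
# knobs: triangulate
def cen(im,kind,roi):
    m=mask(im,(0,170,80),(8,255,255),roi) if kind=="r" else mask(im,(105,130,50),(125,255,255),roi)
    c=big(m); (u,v),R=cv2.minEnclosingCircle(c); return [u,v],R
for k,rt,rs in(("r",(210,215,240,245),(415,245,445,275)),("b",(390,195,420,225),(200,228,230,250))):
    a,ra=cen(t,k,rt); b,rb=cen(s,k,rs)
    p1,d1=ray("top",[a]); p2,d2=ray("scene",[b]); d1=d1[0];d2=d2[0]
    l=np.linalg.lstsq(np.c_[d1,-d2],p2-p1,rcond=None)[0]; A=p1+l[0]*d1;B=p2+l[1]*d2
    print(k,a,ra,b,rb,((A+B)/2).round(4),np.linalg.norm(A-B).round(4), "z115 top",plane("top",[a],.115).round(4),"scene",plane("scene",[b],.115).round(4))
# switch top plates (light grey)
for n,roi in(("r",(205,195,250,250)),("b",(380,178,420,230))):
    m=mask(t,(0,0,150),(180,70,255),roi); m=cv2.morphologyEx(m,cv2.MORPH_CLOSE,np.ones((5,5))); r=cv2.minAreaRect(big(m)); bp=cv2.boxPoints(r)
    P=plane("top",bp,.058); print(n,r,P.round(4).tolist(),P.mean(0).round(4),np.linalg.norm(P-np.roll(P,1,0),axis=1).round(4))
E
```

```text
green hull [[368, 121], [330, 276], [274, 262], [312, 109]]
tray ((303.0294494628906, 220.8823699951172), (16.492422103881836, 2.1828205585479736), 14.03624439239502) [[294.79998779296875, 219.89999389648438], [295.29998779296875, 217.8000030517578], [311.29998779296875, 221.8000030517578], [310.79998779296875, 223.89999389648438]]
[[0.4784, 0.0561, 0.07], [0.4839, 0.0549, 0.07], [0.4743, 0.0138, 0.07], [0.4688, 0.0151, 0.07]] [0.0422 0.0056 0.0422 0.0056]
r [221.89999389648438, 230.5] 3.2650692462921143 [429.2930908203125, 258.67242431640625] 6.8371381759643555 [0.442  0.2365 0.1161] 0.0031 z115 top [[0.4422 0.2351 0.115 ]] scene [[0.4408 0.2382 0.115 ]]
b [401.5, 211.5] 3.8079864978790283 [215.3333282470703, 238.0] 4.772712230682373 [ 0.4974 -0.211   0.1157] 0.0002 z115 top [[ 0.4975 -0.211   0.115 ]] scene [[ 0.4969 -0.2114  0.115 ]]
r ((226.32310485839844, 220.4154052734375), (26.791501998901367, 38.20269775390625), 7.125016689300537) [[0.4306, 0.2719, 0.058], [0.5297, 0.2632, 0.058], [0.522, 0.1939, 0.058], [0.4231, 0.2031, 0.058]] [0.4763 0.233  0.058 ] [0.0692 0.0995 0.0697 0.0993]
b ((400.9170837402344, 202.12228393554688), (27.09355926513672, 37.53449630737305), 7.594643592834473) [[0.4869, -0.1767, 0.058], [0.5853, -0.1897, 0.058], [0.5772, -0.2601, 0.058], [0.4788, -0.2465, 0.058]] [ 0.5321 -0.2183  0.058 ] [0.0703 0.0993 0.071  0.0994]
```

View pics/c1.png

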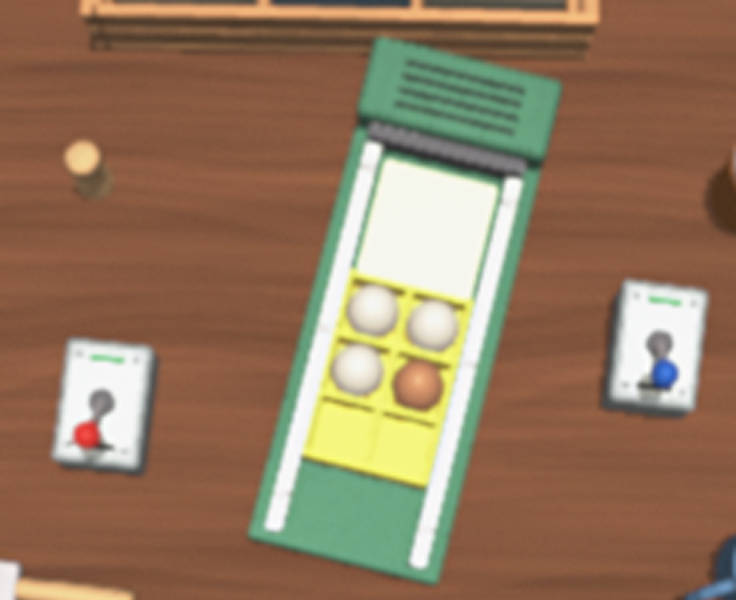

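The crop confirms the yellow tray on the green table, with its near row empty and its near edge running from (289.7,237.8) to (327.5,247.2). The red knob is on the black-mark side, and the green mark is on the far side. Next I'll get the table frame.

```bash
python3 - <<'E'
from h import *
n=plane("top",[[330,276],[274,262]],.03); f=plane("top",[[368,121],[312,109]],.072)
print(n.round(4),f.round(4),np.linalg.norm(n[0]-n[1]),np.linalg.norm(f[0]-f[1]))
N=n.mean(0)[:2];F=f.mean(0)[:2];ax=F-N;L=np.linalg.norm(ax);ax/=L;print("len",L,"(424) ax",ax,np.degrees(np.arctan2(ax[1],ax[0])))
o=N+ax*(.18+(L-.424)/2); ay=np.array([-ax[1],ax[0]]);print("origin",o,"home",o+.083*ax)
t=plane("top",[[327.5,247.2],[289.7,237.8]],.03)[:,:2]
print("tray near edge in table",((t-o)@ax).round(4),((t-o)@ay).round(4))
e=plane("top",[[313,187+0],[311.8,210.8],[325.3,215.5],[330,196.5]],.08)[:,:2];print("eggs",((e-o)@ax).round(3),((e-o)@ay).round(3))
o_=sensors.get_obs();print(o_["time"])
E
```

```text
[[ 0.3389 -0.0371  0.03  ]
 [ 0.373   0.1091  0.03  ]] [[ 0.7438 -0.1304  0.072 ]
 [ 0.7735  0.0169  0.072 ]] 0.15011732048444315 0.15028750304339986
len 0.4133086617238403 (424) ax [ 0.97446811 -0.22452597] -12.975004856726413
origin [ 0.52612113 -0.00319785] home [ 0.60700198 -0.02183351]
tray near edge in table [-0.1033 -0.1031] [-0.0509  0.0509]
eggs [ 0.033 -0.028 -0.031  0.019] [ 0.022  0.01  -0.026 -0.026]
0.1
```

```bash
python3 -m inch '[[[0.08,0.14,0,0,0,-0.027],[0.08,0.14,0,0,0,-0.027],[0.08,0.14,0,0,0,-0.027],[0.08,0.14,0,0,0,-0.027],[0.08,0.14,0,0,0,-0.027],[0.08,0.14,0,0,0,-0.027],[0.08,0.14,0,0,0,-0.027],[0.08,0.14,0,0,0,-0.027],[0.08,0.14,0,0,0,-0.027],[0.08,0.14,0,0,0,-0.027],[0.08,0.14,0,0,0,-0.027],[0.08,0.14,0,0,0,-0.027]]]' 1 40
```

```text
time: 1.6
tool_pos: [0.4099, -0.2062, 0.2312]
eef_rot: [[-0.0, -0.222, -0.975], [0.0, -0.975, 0.222], [-1.0, -0.0, 0.0]]
wrist_force: [0.3, 0.2, -0.6]
width: -0.002
```

```bash
python3 -m inch '[[[0,0.15,0,0,0,0],[0,0.15,0,0,0,0],[0,0.15,0,0,0,0],[0,0.15,0,0,0,0],[0,0.15,0,0,0,0],[0,0.15,0,0,0,0],[-0.05,0.025,0,0,0,0],[0,0,-0.15,0,0,0],[0,0,-0.1,0,0,0],[0,0,0,0,0,0]]]'; python3 -c "
from h import *
snap('scene','s1.png'); snap('top','t1.png')
s=cv2.imread('pics/s1.png');t=cv2.imread('pics/t1.png')
cv2.imwrite('pics/s1c.png',np.hstack([cv2.resize(s[180:330,230:390],(400,375)),cv2.resize(t[150:300,235:395],(400,375))]))"
```

```text
time: 2.85
tool_pos: [0.3951, 0.0229, 0.1677]
eef_rot: [[-0.005, -0.221, -0.975], [-0.001, -0.975, 0.221], [-1.0, 0.002, 0.004]]
wrist_force: [-0.4, 1.2, 0.8]
width: 0.002
```

View pics/s1c.png

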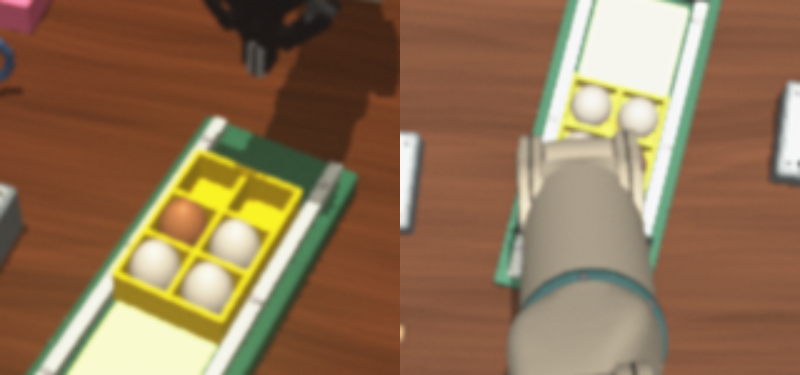

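The finger (scene crop (255,60)) is behind the tray's near wall, on the centre line, with about 19 mm of clearance. I'll go down.

```bash
python3 -m inch '[[[0,0,-0.1,0,0,0],[0,0,-0.1,0,0,0],[0,0,-0.1,0,0,0],[0,0,-0.1,0,0,0],[0,0,-0.09,0,0,0],[0,0,0,0,0,0]]]'
```

```text
time: 3.7
tool_pos: [0.3966, 0.0258, 0.0636]
eef_rot: [[-0.02, -0.223, -0.975], [0.005, -0.975, 0.222], [-1.0, -0.001, 0.021]]
wrist_force: [0.1, -0.4, -0.5]
width: 0.001
```

```bash
python3 -m inch '[[[0.03,-0.007,0,0,0,0],[0,0,-0.035,0,0,0],[0,0,-0.035,0,0,0],[0,0,0,0,0,0]]]'
```

```text
time: 4.2
tool_pos: [0.4044, 0.0241, 0.0462]
eef_rot: [[-0.02, -0.222, -0.975], [0.006, -0.975, 0.222], [-1.0, -0.001, 0.021]]
wrist_force: [0.3, -0.4, 0.1]
width: -0.003
```

```bash
python3 -m inch '[[[0.031,-0.007,0,0,0,0],[0.031,-0.007,0,0,0,0],[0.031,-0.007,0,0,0,0],[0.031,-0.007,0,0,0,0],[0.031,-0.007,0,0,0,0],[0.031,-0.007,0,0,0,0],[0.031,-0.007,0,0,0,0],[0.031,-0.007,0,0,0,0],[0.031,-0.007,0,0,0,0],[0.031,-0.007,0,0,0,0],[0.031,-0.007,0,0,0,0],[0.031,-0.007,0,0,0,0]]]'; python3 -m inch '[[[0.016,-0.0036,0,0,0,0],[0.016,-0.0036,0,0,0,0],[0.016,-0.0036,0,0,0,0]]]'
```

```text
time: 5.7
tool_pos: [0.4945, 0.0035, 0.046]
eef_rot: [[-0.026, -0.221, -0.975], [0.007, -0.975, 0.221], [-1.0, -0.001, 0.027]]
wrist_force: [-5.5, 1.4, 5.4]
width: -0.0
time: 6.08
tool_pos: [0.507, 0.0006, 0.0459]
eef_rot: [[-0.024, -0.221, -0.975], [0.007, -0.975, 0.221], [-1.0, -0.001, 0.025]]
wrist_force: [-5.4, 0.6, 4.3]
width: 0.0
```

```bash
python3 -m inch '[[[0.014,-0.0032,0,0,0,0],[0.014,-0.0032,0,0,0,0],[0.014,-0.0032,0,0,0,0]]]'; python3 -m inch '[[[0.008,-0.0018,0,0,0,0],[0.006,-0.0014,0,0,0,0]]]'; python3 -m inch '[[[0.006,-0.0014,0,0,0,0],[0.006,-0.0014,0,0,0,0]]]'
```

```text
time: 6.45
tool_pos: [0.5175, -0.0017, 0.0459]
eef_rot: [[-0.024, -0.221, -0.975], [0.007, -0.975, 0.221], [-1.0, -0.001, 0.025]]
wrist_force: [-5.9, 0.9, 3.3]
width: 0.0
time: 6.7
tool_pos: [0.5212, -0.0025, 0.0459]
eef_rot: [[-0.024, -0.221, -0.975], [0.007, -0.975, 0.221], [-1.0, -0.001, 0.025]]
wrist_force: [-5.8, 1.4, 4.5]
width: -0.004
time: 6.95
tool_pos: [0.5219, -0.0027, 0.0458]
eef_rot: [[-0.028, -0.221, -0.975], [0.008, -0.975, 0.221], [-1.0, -0.002, 0.029]]
wrist_force: [-11.0, 2.2, 8.0]
width: -0.0
```

```bash
python3 -m inch '[[[0.008,-0.0018,0,0,0,0],[0.004,-0.0009,0,0,0,0],[0,0,0,0,0,0],[0,0,0,0,0,0]]]'; python3 -c "
from h import *
s=snap('scene','s2.png')[:,:,::-1]
cv2.imwrite('pics/s2c.png',cv2.resize(s[190:400,190:470],(800,600)))"
```

```text
time: 7.45
tool_pos: [0.5218, -0.0026, 0.0454]
eef_rot: [[-0.034, -0.221, -0.975], [0.01, -0.975, 0.221], [-0.999, -0.002, 0.035]]
wrist_force: [-14.5, 2.3, 11.0]
width: 0.002
```

View pics/s2c.png

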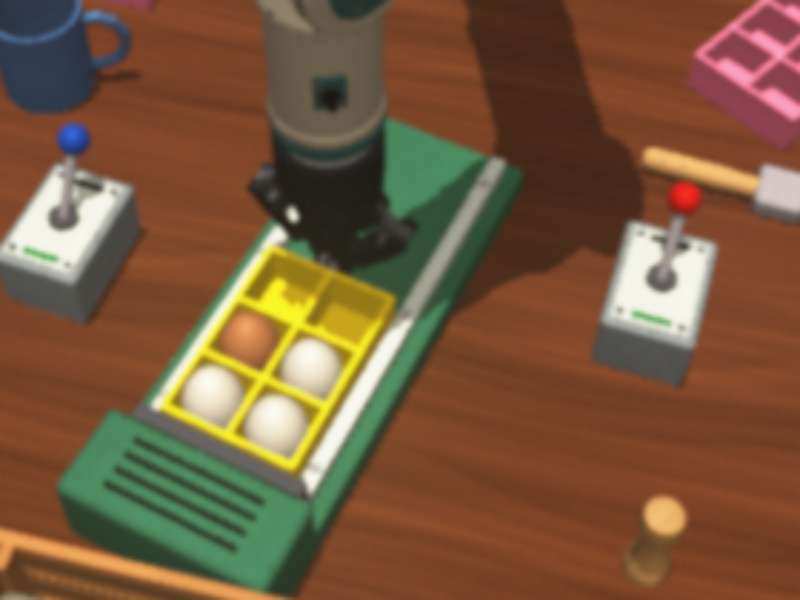

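The tray's far wall lies on the dark stop over its full width, at crop (150,410)-(310,490). All four eggs are in place, the red lever is still off, and the push force has risen to 14 N against the stop. I'll back off, lift and go behind the red knob.

```bash
python3 -m inch '[[[-0.05,0.0115,0,0,0,0],[-0.05,0.0115,0,0,0,0],[0,0,0.12,0,0,0],[0,0,0.12,0,0,0],[0,0,0.12,0,0,0],[0,0,0.12,0,0,0],[-0.07,0.158,0,0,0,0.018],[-0.07,0.158,0,0,0,0.018],[-0.07,0.158,0,0,0,0.018],[-0.07,0.158,0,0,0,0.018],[-0.07,0.158,0,0,0,0.018],[-0.07,0.158,0,0,0,0]]]'; python3 -m inch '[[[0,0,0,0,0,0],[0,0,0,0,0,0]]]'
```

```text
time: 9.0
tool_pos: [0.3986, 0.2401, 0.1661]
eef_rot: [[-0.019, -0.088, -0.996], [0.004, -0.996, 0.088], [-1.0, -0.002, 0.019]]
wrist_force: [0.8, 0.5, -0.0]
width: 0.003
time: 9.25
tool_pos: [0.3992, 0.2382, 0.166]
eef_rot: [[-0.02, -0.088, -0.996], [0.003, -0.996, 0.088], [-1.0, -0.001, 0.02]]
wrist_force: [0.2, -0.4, 1.1]
width: -0.002
```

```bash
python3 -m inch '[[[0,0,-0.12,0,0,0],[0,0,-0.12,0,0,0],[0.05,-0.0045,0,0,0,0],[0.03,-0.0025,0,0,0,0]]]'; python3 -m inch '[[[0.03,-0.0025,0,0,0,0],[0.03,-0.0025,0,0,0,0]]]'; python3 -m inch '[[[0.03,-0.0025,0,0,0,0],[0.03,-0.0025,0,0,0,0]]]'
```

```text
time: 9.75
tool_pos: [0.4192, 0.2357, 0.1066]
eef_rot: [[-0.023, -0.09, -0.996], [0.003, -0.996, 0.09], [-1.0, -0.001, 0.023]]
wrist_force: [-10.7, -1.0, 7.5]
width: 0.001
time: 10.0
tool_pos: [0.4321, 0.236, 0.107]
eef_rot: [[-0.025, -0.088, -0.996], [0.005, -0.996, 0.087], [-1.0, -0.002, 0.025]]
wrist_force: [-3.9, 1.3, 4.2]
width: 0.001
time: 10.25
tool_pos: [0.4504, 0.2343, 0.1067]
eef_rot: [[-0.019, -0.088, -0.996], [0.004, -0.996, 0.088], [-1.0, -0.002, 0.019]]
wrist_force: [-0.3, -0.5, 0.4]
width: 0.002
```

```bash
python3 -m inch '[[[0.03,-0.0025,0,0,0,0],[0.03,-0.0025,0,0,0,0],[0,0,0,0,0,0]]]'; python3 -m inch '[[[-0.1,0.009,0,0,0,0],[-0.1,0.009,0,0,0,0],[-0.06,0.005,0,0,0,0],[0,0,0.15,0,0,0],[0,0,0.15,0,0,0],[0,0,0.15,0,0,0],[0,0,0,0,0,0]]]'; python3 -c "
from h import *
snap('top','t3.png')
s=snap('scene','s3.png')[:,:,::-1]
cv2.imwrite('pics/s3c.png',cv2.resize(s[170:410,170:490],(800,600)))"
```

```text
time: 10.62
tool_pos: [0.4646, 0.2328, 0.1058]
eef_rot: [[-0.02, -0.089, -0.996], [0.003, -0.996, 0.089], [-1.0, -0.001, 0.02]]
wrist_force: [-0.2, -0.1, -0.3]
width: 0.005
time: 11.5
tool_pos: [0.4005, 0.2397, 0.2206]
eef_rot: [[-0.016, -0.088, -0.996], [0.006, -0.996, 0.088], [-1.0, -0.005, 0.017]]
wrist_force: [0.2, -0.8, -0.5]
width: 0.002
```

View pics/s3c.png

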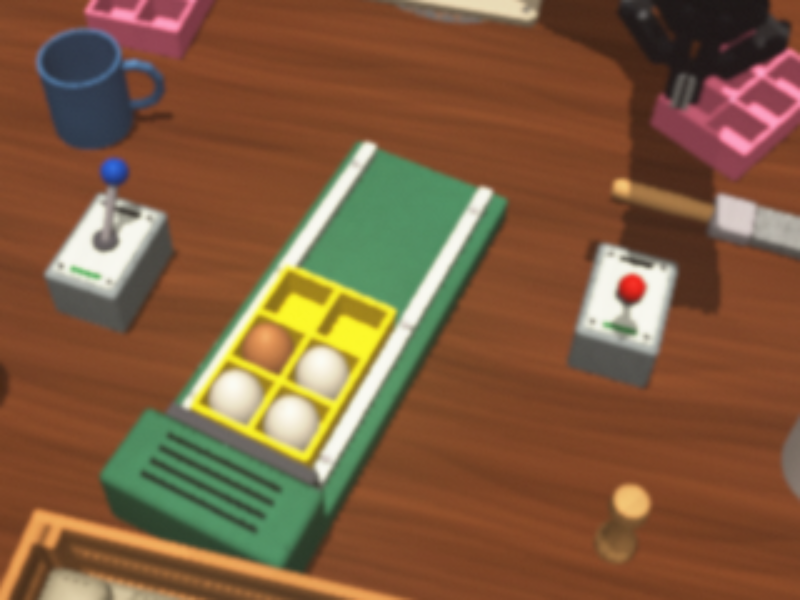

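The red knob at crop (631,289) now leans to the green mark. The blue lever is off, the tray is on the stop with four eggs, and the arm is clear. One numeric check, then I'll hand in.

```bash
python3 - <<'E'
from h import *
s=cv2.imread("pics/s3.png"); m=cv2.inRange(cv2.cvtColor(s,cv2.COLOR_BGR2HSV),(0,170,80),(8,255,255)); z=np.zeros_like(m); z[270:300,410:435]=m[270:300,410:435]
u=np.argwhere(z)[:,::-1].mean(0); print("knob",u,plane("scene",[u],.115).round(4),"expect on [.510 .230]")
# far wall rim corners of tray in scene crop -> px (scale 2.5)
c=np.array([[192,408],[306,462]])/2.5+170; P=plane("scene",c,.07)[:,:2]
o=np.array([.5261,-.0032]);ax=np.array([.9745,-.2245]);print("far wall table x",((P-o)@ax).round(4),"expect .160")
a=cv2.imread("pics/top0.png").astype(int);b=cv2.imread("pics/t3.png").astype(int)
d=(np.abs(a-b).max(2)>60).astype(np.uint8);n,_,st,ce=cv2.connectedComponentsWithStats(d)
print([(ce[i].round().tolist(),int(st[i,4])) for i in range(1,n) if st[i,4]>25])
print(sensors.get_obs()["time"]); job.job_done()
E
```

```text
knob [422.23684211 284.82894737] [[0.5107 0.231  0.115 ]] expect on [.510 .230]
far wall table x [0.1639 0.164 ] expect .160
[([329.0, 164.0], 1310), ([315.0, 217.0], 2056), ([175.0, 238.0], 4180), ([217.0, 226.0], 411), ([226.0, 206.0], 99), ([218.0, 245.0], 111), ([203.0, 279.0], 372), ([187.0, 354.0], 3279), ([140.0, 383.0], 7420), ([544.0, 349.0], 920), ([612.0, 355.0], 1919), ([569.0, 341.0], 175), ([431.0, 367.0], 631), ([167.0, 391.0], 237), ([281.0, 404.0], 828), ([349.0, 397.0], 666), ([521.0, 426.0], 10894), ([637.0, 395.0], 59), ([309.0, 402.0], 106), ([330.0, 404.0], 93), ([238.0, 426.0], 2167), ([290.0, 408.0], 45), ([392.0, 420.0], 126), ([309.0, 414.0], 153), ([333.0, 417.0], 208), ([369.0, 443.0], 1674), ([349.0, 440.0], 154), ([300.0, 444.0], 72), ([560.0, 461.0], 1018), ([282.0, 452.0], 234), ([396.0, 453.0], 39), ([304.0, 469.0], 40), ([322.0, 471.0], 42)]
11.6
the job is handed in; nothing more can be done
```

I pushed the yellow tray about 11 cm along the table with closed fingers until it sat on the back stop, where the push force rose from 6 to 14 N. Then I pushed the red knob past dead centre, backed off, raised the arm clear and handed in at 11.6 s; no verdict is reported.

**Last checks:**
- **Red lever:** the knob measured (0.511, 0.231), against (0.510, 0.230) expected for on.
- **Tray:** its far wall measured 164 mm along the table, against 160 mm for the stop face. It reads 4 mm past the stop, which I put down to picking the corners by eye plus calibration error. All four eggs are in their cells.
- **Blue lever:** it still looks off in the last picture.
- **Bystanders:** the before/after comparison of the top view gave no clear answer, because the arm and its shadow account for most of the changes. One changed patch lies on the brush, where the gripper's shadow now falls. I did not measure the brush or the other bystanders, but none that I could see looked moved, and the only contact forces I read were in the two pushes.

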